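# Find the radius leaf that fits a hub collar

### The job

Take the three-mouthed radius gauge by its square post and touch its hollow leaves gently to the round outside of the collar nearest you, to find the one that fits its curve: it bears all along its arc, without rocking and without standing off on its two horns. Press that leaf lightly home on the collar for a moment, then leave the gauge lying flat on the table, let go, with that leaf still seated against the collar. Leave the other things where they are.

Things in the scene. Friction and masses are not known exactly. Their poses are not given: they have to be found in the camera images.
- radius_gauge: loose steel gauge, 0.25 kg, 6 mm thick, 130 mm across: four flat leaves in a cross on a hub (40 mm round, 10 mm high) with an upright square post, 16 x 16 mm, faces along the gauge's x and y, 8 to 68 mm above the underside, to hold it by. Origin: under the post's centre; z up. Leaves along +y, +x, -y have hollow (concave) round ends; the short one along -x has a convex end that fits no collar
- mouth_small (a point): centre of the mouth of the 22 mm radius hollow leaf, 75 mm from the gauge's centre along its +y; the mouth opens outward and spans 50 degrees either side. Fitting and seated, this point is on the collar's axis. A leaf too large for the collar touches at its arc's bottom only and rocks; the gauge's centre then comes 2.5 mm nearer than 75 mm for each size too large
- mouth_middle (a point): centre of the mouth of the 24.5 mm radius hollow leaf, 75 mm from the gauge's centre along its +x; the mouth opens outward and spans 50 degrees either side. Fitting and seated, this point is on the collar's axis. A leaf too small rides on its two horns; the gauge's centre then stays about 3.7 mm farther off than 75 mm for each size too small
- mouth_large (a point): centre of the mouth of the 27 mm radius hollow leaf, 75 mm from the gauge's centre along its -y; the mouth opens outward and spans 50 degrees either side. Fitting and seated, this point is on the collar's axis. Any leaf that meets the collar off its middle line bears on one horn, stands off, and is pushed sideways, towards the line
- collar_a: fixed upright dark steel hub collar, 25 mm tall, shallow bore in its top; outside radius 22, 24.5 or 27 mm, one of each, which is which is not known. Origin: on its axis at the table top. The one nearest the robot (x under 0.6 m) is to be gauged; the other two stand beyond 0.65 m and are left alone
- collar_b: fixed upright dark steel hub collar, 25 mm tall, shallow bore in its top; outside radius 22, 24.5 or 27 mm, one of each, which is which is not known. Origin: on its axis at the table top. The one nearest the robot (x under 0.6 m) is to be gauged; the other two stand beyond 0.65 m and are left alone
- collar_c: fixed upright dark steel hub collar, 25 mm tall, shallow bore in its top; outside radius 22, 24.5 or 27 mm, one of each, which is which is not known. Origin: on its axis at the table top. The one nearest the robot (x under 0.6 m) is to be gauged; the other two stand beyond 0.65 m and are left alone
- chrome_cap_1: bystander: round white-and-black chrome hub cap, 115 mm across, 67 mm tall; origin under its centre
- screwdriver_amber: bystander: screwdriver with an amber handle, 200 mm long, lying
- bolt_tin: bystander: small grey open tin, 60 mm across, 45 mm tall; origin under its centre
- tape_measure: bystander: yellow tape measure, 66 x 76 x 34 mm
- oil_can: bystander: red oil can with a thin spout, 70 mm across, 150 mm tall; origin under its centre
- pliers: bystander: red-handled pliers, 170 mm long, lying
There are look-alikes about, which are no part of the job. Leave any purple look-alike of the radius_gauge alone.

How it is judged:
By the outcome, as a careful person would: the job done as asked, in the order asked, and still so for the second after the job is handed in, with the robot touching nothing.
It also fails if it takes over 67 s, if anything falls off the work surface, if the arm or the gripper's body presses on something with over 40 N, if the wrist force passes 120 N, or if a joint passes its speed limit or range.

### The arm

A 6-joint arm with a two-finger parallel gripper is mounted at the origin on a cart in front of the work surface, level with it; the furniture and walls round the work are solid. World frame = base frame: x ahead of the robot, y to its left, z up, the work surface at z = 0. Lengths are in m, angles in rad, forces in N, time in s.
With the tool pointing down it reaches from about 0.3 to 0.875 m from the base axis. Payload 6.4 kg.
Tool frame: the origin (TCP) lies on the mounting face of the last link; the fingertips stand 166 mm ahead of it and the grasp point (between the pads) lies 147 mm ahead of it; z points along the fingers, y is the line along which they close (so a half turn about z gives the same grasp; the last joint's range is limited). The gripper opens to 88 mm and grips with 3 to 60 N. Pads are 18 mm wide; open, the fingers measure 123 mm over their backs; the gripper's body (75 mm by 187 mm) begins 45 mm behind the grasp point.
Start: joints at [-1.345, 0.181, 1.607, -0, 1.354, -0.206], TCP at [0.241, -0.522, 0.405] pointing down, gripper open.
Joint ranges: [-2.99, 2.99], [-0.89, 2.07], [0.3, 2.58], [-1.14, 4.28], [0, 2.63], [-3.12, 3.12]. Speed limits (rad/s): [2.57, 2.57, 3.01, 3.14, 3.14, 3.14].

### API

Orientations are given as a 3x3 rotation matrix whose columns are the frame's x, y, z axes.
In Python, from cell import * gives the robot as it stands. Calls block until the motion is done:
- move_to(position, orientation): joint-space move of the TCP to a pose.
- servo_line(position, rotation=None, v=0.15): straight line of the TCP; rotation=None keeps the orientation; v is the mean speed in m/s.
- movej(angles): joint-space move.
- gripper_to(opening): opening from 0.0 (shut) to 1.0 (fully open); the grip force is fixed at half the most; returns when the fingers have stopped.
- wait(seconds).
- solve_ik(position, orientation): joint angles nearest the present ones, or None.
- read_state(): the state.
- get_image(name): name is "side" or "top"; returns a dict with "image" (480x640x3 uint8, red, green, blue), "mtx" (3x3 intrinsics, pixels), "eye" and "orientation" of the camera in the world. Camera axes: x right, y up, looking along -z (the intrinsics and any distortion apply to the point x, -y, -z); pixel columns grow to the right and rows downward; lengths in m; the calibration is good to about 2 mm. A picture is of the moment at which its call begins. There is no depth.
A pose or a line that the arm cannot do raises Unreachable and nothing moves.
- sign_off(): hands the job in; it is judged then, once.
Trained networks look in the newest picture that a camera, given by its name, has taken for a name from the list of things; names that differ only in an ending like _2 or _b are one class to them, and where a whole thing is asked for, a point or a joint stands for the part that bears it (a point fixed in the world has none). Each returns a list of dicts, best first, with "confidence" (0 to 1); they miss things now and then, are a little off and sometimes report something else, mostly with a low value. They report only what shows in the picture. A call takes as long as a camera call. They do not tell look-alikes from the thing itself.
- trace(target, camera): "mask" (480x640 bool, what is visible of it).
- landmark_of(target, camera): "point" ([x, y, z] in m, in world coordinates, good to about 4 mm: a listed point, or the origin of a listed thing).
The state is a dict: "time_s": time; "joint_positions": joint angles; "dq": joint speeds; "tau": joint torques, N m; "tool_pos": TCP position; "eef_rot": TCP orientation; "contact_force": force on the tool from outside, world axes, zero at the start; "moment": the same for the moment, N m; "grip_width": opening from 0.0 (shut) to 1.0 (fully open); "grip_force": force on a finger pad.
Only numpy, scipy, OpenCV 4.12 (cv2) and the standard library are available. Lean on these libraries where they do the work, as an engineer would, in place of code of your own. Each camera call takes 0.05 s, during which the arm holds its last target. There are 200 camera calls.

## Working session

There is one attempt and no reset: what is moved stays moved. The work goes in short steps, each a Python script; the robot and the scene stay as the last script left them, time stands still between calls to the robot, and variables do not carry over. Pictures are saved under pics/ and viewed, at most 10 in all, crops included, and the job is handed in when it is done.

```bash
mkdir -p pics; ls; python3 - <<'E'
from cell import *
import cv2
for c in ("top","side"):
    r=get_image(c); cv2.imwrite(f"pics/{c}0.png",r["image"][:,:,::-1])
    print(c,r["eye"].__repr__(),r["mtx"],r["orientation"], r.keys())
    for t in ("radius_gauge","mouth_small","mouth_middle","mouth_large","collar_a"):
        for d in landmark_of(t,c): print(t,d["confidence"],d["point"])
print(read_state()["time_s"])
E
```

```text
pics
top array([ 0.46100035, -0.24780642,  1.57015945]) [[537.51266241   0.         320.1439766 ]
 [  0.         537.51266241 233.62083902]
 [  0.           0.           1.        ]] [[ 0.02520481  0.99726439 -0.06948701]
 [-0.99966675  0.02553129  0.00381422]
 [ 0.00557788  0.06936771  0.99757556]] dict_keys(['image', 'mtx', 'eye', 'orientation'])
radius_gauge 0.71 [0.4593, -0.7019, -0.0002]
radius_gauge 0.64 [0.4411, -0.2612, 0.0]
mouth_small 0.92 [0.4304, -0.1859, 0.0056]
mouth_small 0.76 [0.4128, -0.6486, 0.0029]
mouth_middle 0.85 [0.5154, -0.2515, -0.0003]
mouth_middle 0.64 [0.5171, -0.6568, 0.0012]
mouth_large 0.97 [0.5105, -0.7644, 0.0038]
mouth_large 0.59 [0.4522, -0.337, 0.0043]
mouth_large 0.47 [0.4584, -0.5, 0.0023]
collar_a 0.72 [0.5138, 0.0138, 0.0025]
collar_a 0.55 [0.7177, 0.1053, 0.0006]
collar_a 0.5 [0.7297, 0.0139, 0.0031]
side array([0.42596416, 1.0158682 , 0.92099614]) [[604.86940308   0.         310.84533288]
 [  0.         604.86940308 233.16757827]
 [  0.           0.           1.        ]] [[-0.99366868  0.07633854 -0.08243167]
 [-0.11105031 -0.55607325  0.82368099]
 [ 0.01704056  0.82762006  0.56102999]] dict_keys(['image', 'mtx', 'eye', 'orientation'])
radius_gauge 0.85 [0.4602, -0.7063, 0.0007]
radius_gauge 0.56 [0.4387, -0.2609, -0.0018]
mouth_small 0.85 [0.4385, -0.183, 0.0039]
mouth_small 0.76 [0.4102, -0.6456, 0.0078]
mouth_small 0.67 [0.3565, -0.1002, -0.0028]
mouth_middle 0.91 [0.5168, -0.6559, 0.0042]
mouth_middle 0.79 [0.5171, -0.2527, 0.0043]
mouth_large 0.86 [0.4534, -0.3325, 0.0004]
mouth_large 0.77 [0.5181, -0.762, 0.0045]
collar_a 0.88 [0.7128, 0.1083, 0.0011]
collar_a 0.72 [0.4062, 0.232, 0.0019]
collar_a 0.68 [0.7313, 0.0125, 0.0034]
collar_a 0.66 [0.5078, 0.0092, 0.0008]
0.6
```

View pics/top0.png

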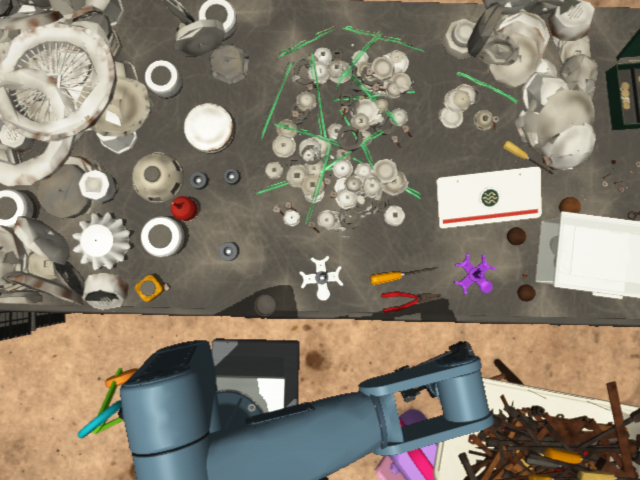

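View pics/side0.png

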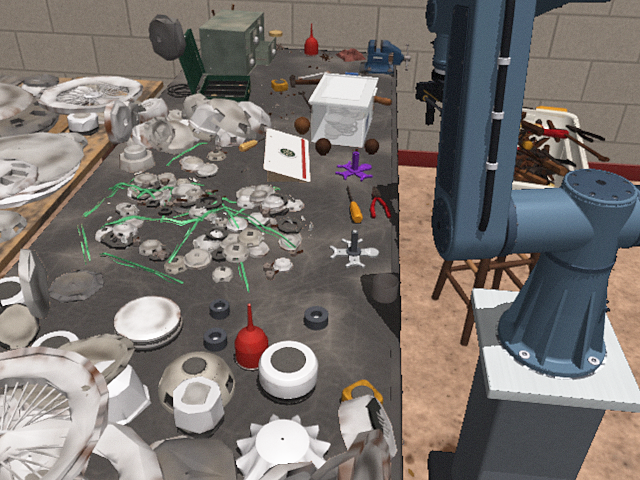

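```bash
cat > h.py <<'E'
from cell import *
import numpy as np, cv2
from scipy.optimize import least_squares
def down(phi): # tool x at angle phi, tool y at phi-90deg
    c,s=np.cos(phi),np.sin(phi); return np.array([[c,s,0],[s,-c,0],[0,0,-1.]])
def proj(cam,P):
    p=(np.asarray(P)-cam["eye"])@cam["orientation"]; p=p*[1,-1,-1]
    q=p@cam["mtx"].T; return q[:,:2]/q[:,2:]
E
python3 - <<'E'
from h import *
a=np.linspace(0,2*np.pi,60,endpoint=False)
def cyl(x,y,r,h=.025): return np.array([[x+r*np.cos(t),y+r*np.sin(t),z] for z in (0,h) for t in a])
C=[(.511,.011),(.715,.107),(.730,.013)]
for c in ("top","side"):
    cam=get_image(c)
    for d in trace("collar_a",c):
        m=d["mask"]; cs=max(cv2.findContours(m.astype(np.uint8),0,cv2.CHAIN_APPROX_NONE)[0],key=len)
        M=cv2.moments(cv2.convexHull(cs)); 
        if not M["m00"]: continue
        g=np.array([M["m10"],M["m01"]])/M["m00"]
        def f(v):
            k=cv2.moments(cv2.convexHull(proj(cam,cyl(*v)).astype(np.float32)))
            return [k["m10"]/k["m00"]-g[0],k["m01"]/k["m00"]-g[1],(k["m00"]**.5-(m.sum())**.5)]
        j=np.argmin([np.hypot(*(proj(cam,[[*q,.012]])[0]-g)) for q in C])
        s=least_squares(f,[*C[j],.024],x_scale=.01,diff_step=1e-3)
        print(c,round(d["confidence"],2),m.sum(),j,np.round(s.x,4),round(s.cost,2))
for c in ("top","side"):
    get_image(c)
    for t in ("mouth_small","mouth_middle","mouth_large","radius_gauge"):
        print(c,t,[np.round(d["point"],4).tolist() for d in landmark_of(t,c) if d["point"][1]>-.42])
for p in [(.44,-.261),(.51,-.08)]:
    for k in range(-180,181,45):
        q=solve_ik([*p,.25],down(np.radians(k))); print(p,k,None if q is None else np.round(q,2))
E
```

```text
top 0.83 301 0 [0.5122 0.0097 0.027 ] 0.0
top 0.74 197 1 [0.7175 0.1049 0.0211] 0.0
top 0.46 206 2 [0.7304 0.0086 0.022 ] 0.0
side 0.92 507 0 [0.5119 0.0135 0.0266] 0.0
side 0.89 314 2 [0.7315 0.0117 0.0199] 0.0
side 0.79 452 1 [0.7177 0.1082 0.023 ] 0.0
side 0.58 600 0 [ 0.4424 -0.2532  0.0368] 0.0
top mouth_small [[0.4308, -0.1866, 0.004]]
top mouth_middle [[0.515, -0.2543, 0.0053]]
top mouth_large [[0.4535, -0.3357, 0.0052]]
top radius_gauge [[0.4445, -0.2574, -0.0003]]
side mouth_small [[0.4337, -0.1838, 0.0021], [0.7152, 0.1078, 0.0023]]
side mouth_middle [[0.5162, -0.2537, 0.0024]]
side mouth_large [[0.4523, -0.3314, -0.0002]]
side radius_gauge [[0.4401, -0.26, 0.0005]]
(0.44, -0.261) -180 [-0.77  0.24  1.88 -0.    1.02 -2.34]
(0.44, -0.261) -135 None
(0.44, -0.261) -90 [-0.77  0.24  1.88 -0.    1.02  2.37]
(0.44, -0.261) -45 [-0.77  0.24  1.88 -0.    1.02  1.59]
(0.44, -0.261) 0 [-0.77  0.24  1.88 -0.    1.02  0.8 ]
(0.44, -0.261) 45 [-0.77  0.24  1.88 -0.    1.02  0.02]
(0.44, -0.261) 90 [-0.77  0.24  1.88 -0.    1.02 -0.77]
(0.44, -0.261) 135 [-0.77  0.24  1.88 -0.    1.02 -1.55]
(0.44, -0.261) 180 [-0.77  0.24  1.88 -0.    1.02 -2.34]
(0.51, -0.08) -180 [-0.39  0.25  1.87 -0.    1.02 -1.96]
(0.51, -0.08) -135 [-0.39  0.25  1.87 -0.    1.02 -2.74]
(0.51, -0.08) -90 [-0.39  0.25  1.87 -0.    1.02  2.76]
(0.51, -0.08) -45 [-0.39  0.25  1.87 -0.    1.02  1.97]
(0.51, -0.08) 0 [-0.39  0.25  1.87 -0.    1.02  1.18]
(0.51, -0.08) 45 [-0.39  0.25  1.87 -0.    1.02  0.4 ]
(0.51, -0.08) 90 [-0.39  0.25  1.87 -0.    1.02 -0.39]
(0.51, -0.08) 135 [-0.39  0.25  1.87 -0.    1.02 -1.17]
(0.51, -0.08) 180 [-0.39  0.25  1.87 -0.    1.02 -1.96]
```

```bash
python3 - <<'E'
from h import *
c=np.array([.4425,-.2594]); y=np.radians(7)
T=lambda:read_state()["time_s"]
move_to([*c,.30],down(y+np.pi/2)); print(T())
servo_line([*c,.189],v=.12); print(T())
gripper_to(0.1); print(T(),read_state()["grip_width"]*88)
gripper_to(0.5); servo_line([*c,.189],down(y),v=.15); print(T())
gripper_to(0.1); s=read_state(); print(T(),s["grip_width"]*88,s["grip_force"],s["contact_force"])
for n in("top","side"):
    r=get_image(n); u,v=proj(r,[[*c,.03]])[0].astype(int)
    im=r["image"][max(v-60,0):v+60,u-70:u+70,::-1]; cv2.imwrite(f"pics/g_{n}.png",cv2.resize(im,None,fx=4,fy=4))
for k in("mouth_small","mouth_middle","mouth_large"):
  for n in("top","side"):
    print(n,k,[np.round(d["point"],4).tolist() for d in landmark_of(k,n) if -.42<d["point"][1]<0])
E
```

```text
2.6083
3.6833
4.7667 15.62349199002973
7.0667
7.6 16.152723767775953 30.00007415190339 [-0.75871859  0.01355078 -0.46471824]
top mouth_small []
side mouth_small [[0.4401, -0.1823, 0.0038], [0.4419, -0.2574, 0.0034]]
top mouth_middle []
side mouth_middle [[0.5186, -0.2507, 0.0032]]
top mouth_large []
side mouth_large [[0.4387, -0.183, 0.0025]]
```

```bash
cat >> h.py <<'E'
CX,CY=.512,.0115
def F(): return np.array(read_state()["contact_force"])
def touch(x,d0,z,step=.0005,thr=3,dmin=.066):
    """advance in +y from distance d0 until Fy drops by thr; return distance, dF"""
    b=F(); d=d0; log=[]
    while d>dmin:
        d-=step; servo_line([x,CY-d,z],v=.02); f=F()-b; log.append((round(d*1e3,2),*np.round(f,1)))
        if abs(f[1])>thr or abs(f[0])>thr: break
    p=read_state()["tool_pos"]; return log[-4:],np.round(((p[0]-CX)*1e3,(CY-p[1])*1e3),2)
E
python3 - <<'E'
from h import *
T=lambda:read_state()["time_s"]
p=read_state()["tool_pos"]; servo_line([*p[:2],.22],v=.1)
move_to([CX,CY-.105,.22],down(0)); servo_line([CX,CY-.09,.193],v=.08); wait(.2); print(T(),F())
for r in touch(CX,.087,.193): print(r)
print(T())
r=get_image("top"); u,v=proj(r,[[CX,CY-.05,.01]])[0].astype(int)
cv2.imwrite("pics/t1.png",cv2.resize(r["image"][v-60:v+60,u-70:u+70,::-1],None,fx=4,fy=4))
r=get_image("side"); u,v=proj(r,[[CX,CY-.05,.01]])[0].astype(int)
cv2.imwrite("pics/s1.png",cv2.resize(r["image"][v-60:v+60,u-70:u+70,::-1],None,fx=4,fy=4))
E
```

```text
9.9417 [ 4.49474575 -8.75966839 36.9847712 ]
[(82.0, np.float64(-1.5), np.float64(1.6), np.float64(1.4)), (81.5, np.float64(-2.6), np.float64(2.5), np.float64(0.7)), (81.0, np.float64(-1.2), np.float64(1.7), np.float64(1.4)), (80.5, np.float64(-1.6), np.float64(3.5), np.float64(0.4))]
[ 7.45 85.37]
13.2667
```

View pics/s1.png

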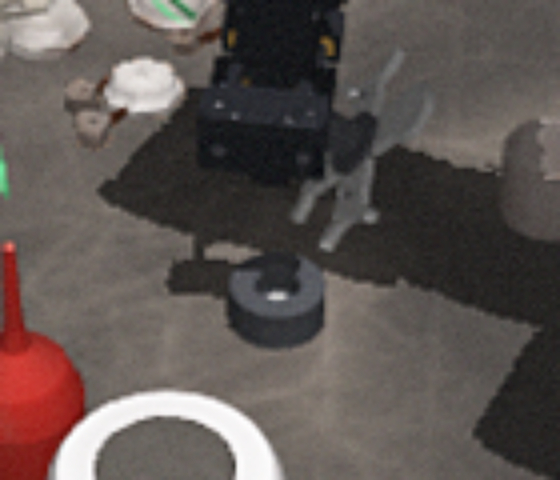

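View pics/g_side.png

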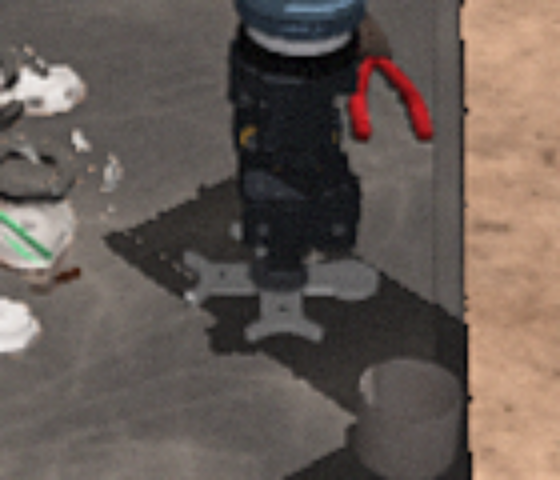

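```bash
python3 - <<'E'
from h import *
p=read_state()["tool_pos"]; print(p)
servo_line([p[0],p[1]-.03,.25],v=.1); wait(.2); s=read_state(); print(s["time_s"],F(),s["moment"],s["grip_width"]*88,s["tool_pos"])
r=get_image("side"); u,v=proj(r,[[p[0],p[1]-.03,.08]])[0].astype(int)
cv2.imwrite("pics/s2.png",cv2.resize(r["image"][v-60:v+60,u-70:u+70,::-1],None,fx=4,fy=4))
r=get_image("top"); u,v=proj(r,[[p[0],p[1]-.03,.08]])[0].astype(int)
cv2.imwrite("pics/t2.png",cv2.resize(r["image"][v-60:v+60,u-70:u+70,::-1],None,fx=4,fy=4))
E
```

```text
[ 0.51944487 -0.07386793  0.20172419]
14.3917 [-0.66789337  0.02283369 -2.25930986] [ 0.01613038 -0.11536816 -0.06169444] 15.388530100153414 [ 0.51913404 -0.1034405   0.24927925]
```

View pics/s2.png

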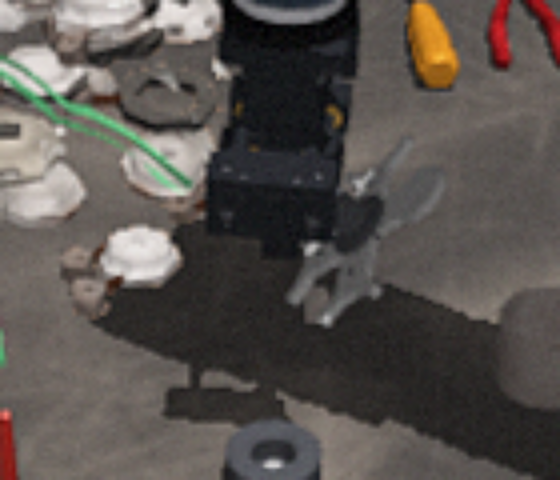

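```bash
python3 - <<'E'
from h import *
s=read_state(); print(s["tool_pos"],s["eef_rot"],s["joint_positions"])
for n in("top","side"):
  get_image(n)
  for k in("radius_gauge","mouth_small","mouth_middle","mouth_large","bolt_tin"):
    print(n,k,[(d["confidence"],*np.round(d["point"],4).tolist()) for d in landmark_of(k,n) if -.42<d["point"][1]<.3])
E
```

```text
[ 0.5192884  -0.10356304  0.24957628] [[ 9.99999681e-01  3.38552537e-04 -7.23322148e-04]
 [ 3.38799846e-04 -9.99999884e-01  3.41811361e-04]
 [-7.23206343e-04 -3.42056313e-04 -9.99999680e-01]] [-4.21199551e-01  2.78701878e-01  1.83659312e+00  1.89326132e-05
  1.02709751e+00  1.14924830e+00]
top radius_gauge [(0.68, 0.4705, -0.1084, 0.0946)]
top mouth_small [(0.5, 0.475, -0.032, 0.079)]
top mouth_middle [(0.6, 0.4771, -0.034, 0.0822)]
top mouth_large [(0.55, 0.4666, -0.1807, 0.1118)]
top bolt_tin [(0.71, 0.3632, -0.1021, 0.0005)]
side radius_gauge [(0.76, 0.4664, -0.1029, 0.0943), (0.19, 0.7162, 0.1066, 0.0056)]
side mouth_small [(0.6, 0.4779, -0.0288, 0.0801)]
side mouth_middle [(0.72, 0.5206, -0.1247, 0.0396)]
side mouth_large [(0.68, 0.4674, -0.1775, 0.1054)]
side bolt_tin [(0.96, 0.3545, -0.0989, 0.0017)]
```

View pics/t2.png

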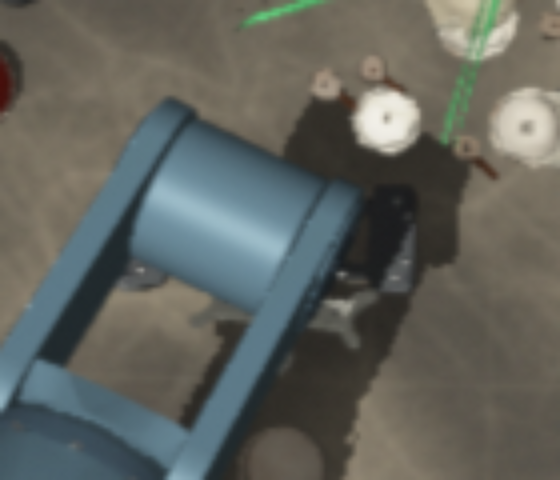

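```bash
python3 - <<'E'
from h import *
from scipy.spatial.transform import Rotation as Ro
R0=down(0); g=np.array([.519,-.1035,.1026]); o=np.array([.468,-.105,.0945])
Gx=np.array([.68,-.22,-.70]); Gy=np.array([.06,.98,-.2]); Gx/=np.linalg.norm(Gx); Gy-=Gx*(Gx@Gy); Gy/=np.linalg.norm(Gy)
G=np.c_[Gx,Gy,np.cross(Gx,Gy)]
pts=np.array([[60,20,0],[60,-20,0],[20,60,0],[-20,60,0],[20,-60,0],[-20,-60,0],[-55,0,0]])/1e3
for a in (42,35,25):
    Q=Ro.from_euler("y",-a,degrees=True).as_matrix(); R=Q@R0
    oo=Q@(o-g); zmin=(pts@(Q@G).T+oo)[:,2].min(); gz=-zmin+.004
    G2=Q@G; gp=np.array([.48,-.15,gz]); tcp=gp-R[:,2]*.147
    q=solve_ik(tcp,R); print(a,gz,tcp,np.round(G2[:,2],2),gp+oo,q)
    if q is not None: break
else: raise SystemExit
p=read_state()["tool_pos"]
servo_line([p[0]-.04,p[1]-.045,.25],v=.08)
servo_line(tcp+[0,0,.05],R,v=.06); servo_line(tcp,v=.05); wait(.2)
s=read_state(); print(s["time_s"],F(),s["grip_width"]*88)
for n in("side","top"):
  r=get_image(n)
  for k in("radius_gauge","mouth_small","mouth_middle","mouth_large"):
    print(n,k,[(d["confidence"],*np.round(d["point"],4).tolist()) for d in landmark_of(k,n) if -.42<d["point"][1]<.3])
  u,v=proj(r,[[.47,-.15,.03]])[0].astype(int)
  cv2.imwrite(f"pics/r_{n}.png",cv2.resize(r["image"][v-60:v+60,u-70:u+70,::-1],None,fx=4,fy=4))
E
```

```text
42 0.05208409506278995 [ 0.3816378  -0.15        0.16132638] [0.09 0.09 0.99] [ 0.44751957 -0.1515      0.01193896] [-0.86071371  0.18892361  2.3593384   1.4650409   0.5354846  -0.59001644]
19.2417 [ 0.75075503 -0.23575149 -2.93528931] 15.461054527044983
side radius_gauge [(0.56, 0.4449, -0.1544, 0.0146)]
side mouth_small [(0.76, 0.4624, -0.0774, 0.0054)]
side mouth_middle [(0.65, 0.5187, -0.1675, 0.0047)]
side mouth_large []
top radius_gauge [(0.51, 0.4479, -0.1549, 0.0133)]
top mouth_small []
top mouth_middle [(0.51, 0.5181, -0.1713, 0.0065)]
top mouth_large [(0.69, 0.4373, -0.2287, 0.0254)]
```

```bash
python3 - <<'E'
from h import *
gripper_to(0.6); wait(.2)
s=read_state(); p=np.array(s["tool_pos"]); R=np.array(s["eef_rot"])
servo_line(p-R[:,2]*.10,v=.15)
q=read_state()["tool_pos"]; move_to([.38,-.18,.32],down(0)); print(read_state()["time_s"])
P={}
for n in("side","top"):
  r=get_image(n)
  for k in("radius_gauge","mouth_small","mouth_middle","mouth_large"):
    print(n,k,[(d["confidence"],*np.round(d["point"],4).tolist()) for d in landmark_of(k,n) if -.42<d["point"][1]<.3])
  if n=="side":
    u,v=proj(r,[[.45,-.12,.03]])[0].astype(int)
    cv2.imwrite(f"pics/q_{n}.png",cv2.resize(r["image"][v-60:v+60,u-70:u+70,::-1],None,fx=4,fy=4))
E
```

```text
22.4667
side radius_gauge [(0.79, 0.4467, -0.1498, -0.0016)]
side mouth_small [(0.96, 0.4601, -0.0776, 0.0035)]
side mouth_middle [(0.74, 0.5197, -0.1675, 0.0011)]
side mouth_large [(0.88, 0.4335, -0.2242, -0.0007), (0.64, 0.5163, -0.168, 0.0011)]
top radius_gauge [(0.98, 0.4491, -0.1539, -0.0002)]
top mouth_small [(0.76, 0.4549, -0.0803, 0.0044), (0.67, 0.7303, 0.0136, 0.0025)]
top mouth_middle [(0.92, 0.5173, -0.1679, 0.0044)]
top mouth_large [(0.72, 0.4322, -0.231, 0.0071), (0.27, 0.5166, 0.0146, -0.0021)]
```

View pics/q_side.png

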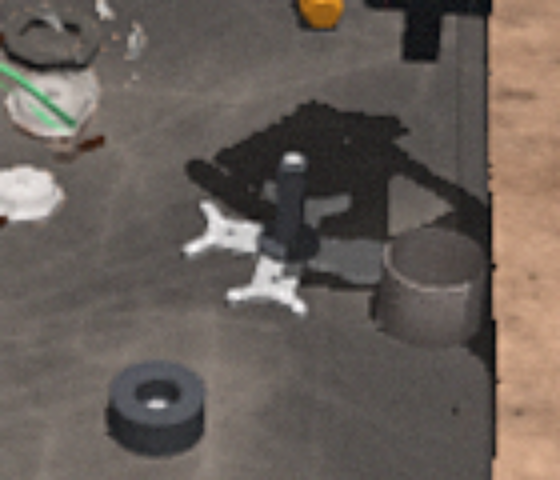

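```bash
python3 - <<'E'
from h import *
c=np.array([.446,-.1528]); y=np.radians(-10.5); z=.180
T=lambda:read_state()["time_s"]
move_to([*c,.27],down(y+np.pi/2)); servo_line([*c,z],v=.12)
gripper_to(0.12); print(T(),read_state()["grip_width"]*88)
gripper_to(0.4); servo_line([*c,z],down(y),v=.15)
gripper_to(0.1); s=read_state(); print(T(),s["grip_width"]*88,F())
servo_line([*c,z+.003],v=.02); wait(.15); print(T(),F())
servo_line([CX,CY-.10,z+.003],down(0),v=.06); wait(.2); s=read_state(); print(T(),F(),s["moment"])
for n in("side",):
  r=get_image(n)
  for k in("radius_gauge","mouth_small","mouth_middle","mouth_large"):
    print(n,k,[(d["confidence"],*np.round(d["point"],4).tolist()) for d in landmark_of(k,n) if -.42<d["point"][1]<.3])
  u,v=proj(r,[[.48,-.05,.03]])[0].astype(int)
  cv2.imwrite(f"pics/w_{n}.png",cv2.resize(r["image"][v-60:v+60,u-70:u+70,::-1],None,fx=4,fy=4))
E
```

```text
25.65 16.017543356602655
28.2667 16.168659872639125 [ 0.31102239 -0.32187534  0.17224987]
28.7167 [-0.70245407  0.49538751 -2.72855566]
30.6 [-44.81109553 -25.06032425  21.95805758] [-3.91328438  6.75156462 -0.24711928]
side radius_gauge [(0.97, 0.4439, -0.1198, -0.001)]
side mouth_small [(0.91, 0.4958, -0.057, 0.0028)]
side mouth_middle [(0.47, 0.7129, 0.1052, 0.0005)]
side mouth_large [(0.75, 0.4065, -0.1789, 0.0005)]
```

View pics/w_side.png

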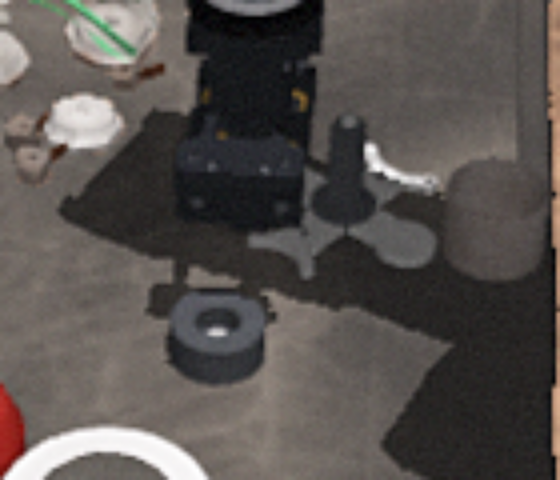

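```bash
python3 - <<'E'
from h import *
s=read_state(); print({k:np.round(v,3) for k,v in s.items()})
r=get_image("top")
for k in ([.512,-.09,.02],[.444,-.12,.0]): print(proj(r,[k]))
for n in("top","side"):
  r=get_image(n)
  for k in("radius_gauge","mouth_small","mouth_middle","mouth_large"):
    print(n,k,[(d["confidence"],*np.round(d["point"],4).tolist()) for d in landmark_of(k,n) if -.42<d["point"][1]<.3])
r=get_image("side"); p=np.array(s["tool_pos"]); print(proj(r,[p,p-[0,0,.102],p-[0,0,.166],[.444,-.12,.068]]))
i=get_image("top")["image"]; u,v=proj(get_image("top"),[[.48,-.08,.02]])[0].astype(int)
a=cv2.resize(i[v-50:v+50,u-65:u+65,::-1],None,fx=5,fy=5); cv2.imwrite("pics/x_top.png",a)
E
```

```text
{'time_s': np.float64(30.85), 'joint_positions': array([-0.406,  0.378,  1.886, -0.015,  0.9  ,  1.171]), 'dq': array([-0.   , -0.002,  0.001, -0.   ,  0.   ,  0.   ]), 'tau': array([ 17.069, -40.741, -38.375,   9.316,  -9.371,  -0.362]), 'tool_pos': array([ 0.505, -0.091,  0.181]), 'eef_rot': array([[ 1.   ,  0.003, -0.026],
       [ 0.003, -1.   , -0.002],
       [-0.026,  0.002, -1.   ]]), 'contact_force': array([-45.98 , -24.84 ,  20.854]), 'moment': array([-3.939,  6.705, -0.327]), 'grip_force': np.float64(22.929), 'grip_width': np.float64(0.097)}
[[262.86073157 251.88385643]]
[[273.0976599  275.74051185]]
top radius_gauge [(0.91, 0.4466, -0.1226, 0.0017)]
top mouth_small [(0.33, 0.7293, 0.0123, 0.0019)]
top mouth_middle [(0.83, 0.5063, -0.1664, 0.0031)]
top mouth_large [(0.55, 0.4058, -0.1871, 0.005)]
side radius_gauge [(0.9, 0.4457, -0.1164, 0.0012)]
side mouth_small [(0.67, 0.4937, -0.0584, 0.0014)]
side mouth_middle []
side mouth_large [(0.7, 0.4083, -0.1796, 0.0003)]
[[325.30162779 229.31051549]
 [323.9505167  266.1930626 ]
 [323.15811447 287.82400955]
 [350.87325453 264.33916209]]
```

View pics/x_top.png

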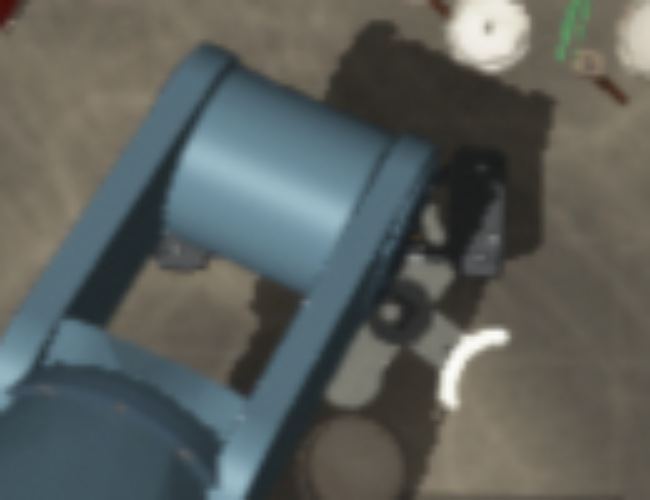

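```bash
cat >> h.py <<'E'
def touchx(y,d0,z,step=.0005,thr=2.5,dmin=.066):
    b=F(); d=d0; log=[]
    while d>dmin:
        d-=step; servo_line([CX-d,y,z],v=.02); f=F()-b; log.append((round(d*1e3,2),*np.round(f,1).tolist()))
        if np.abs(f).max()>thr: break
    p=read_state()["tool_pos"]; return log[-3:],np.round(((CX-p[0])*1e3,(p[1]-CY)*1e3),2)
E
python3 - <<'E'
from h import *
c=np.array([.4475,-.1207]); y=np.radians(-36.5); z=.180; H=np.pi/2
T=lambda:read_state()["time_s"]
p=read_state()["tool_pos"]; servo_line([p[0]-.01,p[1]-.005,.26],v=.2); print(F())
gripper_to(0.5); move_to([*c,.26],down(y)); servo_line([*c,z],v=.15)
gripper_to(0.12); print(T(),read_state()["grip_width"]*88)
gripper_to(0.4); servo_line([*c,z],down(y+H),v=.15)
gripper_to(0.1); s=read_state(); print(T(),s["grip_width"]*88,F())
servo_line([*c,.235],v=.1); wait(.1); print(T(),F())
servo_line([CX-.105,CY,.235],down(0),v=.1); wait(.1); s=read_state(); print(T(),F(),s["moment"],s["grip_width"]*88,s["tool_pos"])
if s["grip_width"]*88<14 or np.abs(F()).max()>8: raise SystemExit
for n in("side",):
  r=get_image(n)
  for k in("radius_gauge","mouth_small","mouth_middle","mouth_large"):
    print(n,k,[(d["confidence"],*np.round(d["point"],4).tolist()) for d in landmark_of(k,n) if -.42<d["point"][1]<.3])
E
```

```text
[-0.83170158  0.61718878 -0.08806776]
34.575 15.947780073345603
37.1917 15.79782509084247 [ 0.54553288 -0.2383165   0.02260847]
37.9917 [ 0.43411705 -0.36248511 -2.69421285]
39.625 [ 0.81192338  0.51476986 -3.22415758] [0.00160365 0.07267519 0.03816667] 15.301529715517665 [0.40711768 0.01123009 0.23499509]
side radius_gauge [(0.77, 0.4035, 0.0121, 0.0579)]
side mouth_small [(0.85, 0.4856, 0.0133, 0.0576)]
side mouth_middle []
side mouth_large [(0.8, 0.3332, 0.0143, 0.0571)]
```

```bash
python3 - <<'E'
from h import *
T=lambda:read_state()["time_s"]; H=np.pi/2; z=.183
servo_line([CX-.095,CY,z],v=.1); servo_line([CX-.086,CY,z],v=.05); wait(.1); print(T(),F())
for r in touchx(CY,.0855,z): print(r)
d=CX-read_state()["tool_pos"][0]
servo_line([CX-.097,CY,z],v=.08); servo_line([CX-.097,CY,z],down(H),v=.15); print(T(),F())
servo_line([CX-d+.0015,CY,z],v=.08); wait(.1)
for r in touchx(CY,d-.0015,z): print(r)
print(T(),read_state()["grip_width"]*88)
E
```

```text
40.9917 [ 0.1796397   0.06570533 -2.90428657]
[(83.0, -1.2, -0.5, -0.8), (82.5, -2.0, -0.1, 1.2), (82.0, -6.3, -0.2, 3.7)]
[8.248e+01 8.000e-02]
44.7917 [-0.24482524  0.17509622 -2.79154758]
[(np.float64(79.48), -0.3, -0.3, -1.2), (np.float64(78.98), -2.4, 0.3, -0.2), (np.float64(78.48), -5.0, -0.9, 0.3)]
[7.896e+01 4.000e-02]
46.4917 15.815026083611595
```

```bash
python3 - <<'E'
from h import *
T=lambda:read_state()["time_s"]; H=np.pi/2; z=.183
servo_line([CX-.097,CY,z],v=.08); servo_line([CX-.097,CY,z],down(2*H),v=.15)
servo_line([CX-.0775,CY,z],v=.08); wait(.1); print(T(),F())
for r in touchx(CY,.0770,z): print(r)
servo_line([CX-.0765,CY,z],v=.04); print(T())
servo_line([CX-.0765,CY,.1797],v=.03); wait(.1); print(F())
for r in touchx(CY,.0760,.1797,step=.0004,thr=4): print(r)
wait(.7); s=read_state(); print(T(),F(),s["tool_pos"])
gripper_to(0.4); s=read_state(); print(T(),F())
servo_line([*s["tool_pos"][:2],.27],v=.15); print(T())
P={}
for n in("side","top"):
  r=get_image(n)
  for k in("radius_gauge","mouth_large","mouth_middle","mouth_small"):
    print(n,k,[(d["confidence"],*np.round(d["point"],4).tolist()) for d in landmark_of(k,n) if -.2<d["point"][1]<.3])
  if n=="side":
    u,v=proj(r,[[.47,CY,.01]])[0].astype(int)
    cv2.imwrite("pics/end.png",cv2.resize(r["image"][v-40:v+40,u-50:u+50,::-1],None,fx=7,fy=7,interpolation=cv2.INTER_CUBIC))
E
```

```text
49.0833 [ 0.43063095  0.01014678 -3.16485013]
[(76.0, -0.6, -0.0, 0.6), (75.5, -1.9, -0.5, 1.5), (75.0, -3.9, 0.2, 3.8)]
[7.546e+01 5.000e-02]
50.3333
[ 0.07250171 -0.05625336  1.66450869]
[(75.6, -4.6, -1.0, 6.6)]
[75.71 -0.09]
51.6417 [-4.10798661 -0.14935885  6.9483559 ] [0.43626524 0.01143509 0.17994975]
52.1167 [ 0.27495604  0.3094745  -0.37246101]
52.8667
side radius_gauge [(0.59, 0.4333, 0.0141, -0.001)]
side mouth_large [(0.9, 0.5122, 0.0156, 0.0027)]
side mouth_middle [(0.67, 0.432, 0.0871, 0.0038)]
side mouth_small [(0.88, 0.365, 0.0127, -0.0003)]
top radius_gauge [(0.51, 0.4382, 0.0083, 0.0023)]
top mouth_large [(0.54, 0.5121, 0.012, 0.0059)]
top mouth_middle []
top mouth_small [(0.66, 0.3574, 0.0093, 0.0051)]
```

View pics/end.png

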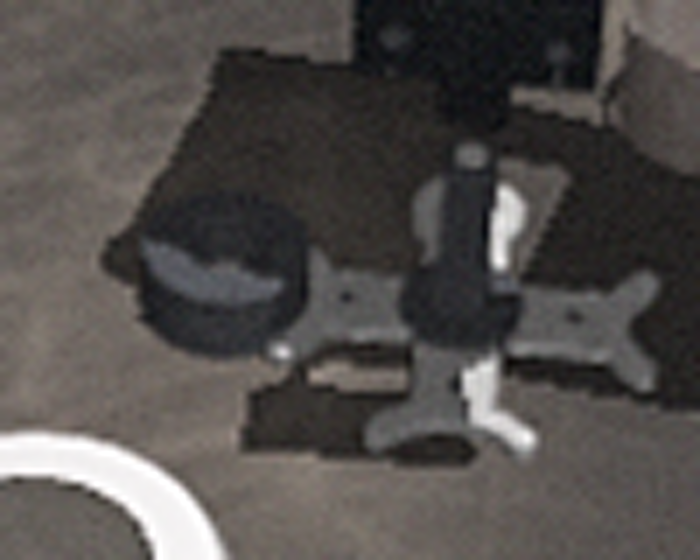

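The middle and small leaves ride on their horns (79.0 and 82.5 mm), and the large leaf fits at about 75.5 mm. In the final picture that leaf is on the collar at (290,310). Pressing down on the table may have hidden a gap of about 0.2 mm, so I'll do one more light push without the downward load.

```bash
python3 - <<'E'
from h import *
T=lambda:read_state()["time_s"]
p=read_state()["tool_pos"]; x,y=.4363,.0114
servo_line([x,y,.1808],v=.15); gripper_to(0.1); wait(.1); print(T(),F())
for r in touchx(y,CX-x,.1808,step=.0003,thr=5): print(r)
wait(.6); print(T(),F())
gripper_to(0.4); q=read_state()["tool_pos"]; print(T(),F(),q)
servo_line([*q[:2],.27],v=.15); wait(.2); print(T(),F())
r=get_image("side"); print([(d["confidence"],d["point"]) for d in landmark_of("mouth_large","side")][:2])
if T()<65: sign_off(); print("signed")
E
```

```text
54.6333 [-1.56908465  0.09507908  6.9340389 ]
[(75.1, -3.5, -0.7, 4.7), (74.8, -4.6, -1.0, 4.6), (74.5, -6.3, -0.9, 7.7)]
[74.78 -0.15]
56.2333 [-8.0059924  -1.41104829 14.34793967]
56.7083 [ 0.31204638 -0.00518973 -0.31675206] [0.43747218 0.01142275 0.18069554]
57.65 [0.29614186 0.20424311 0.48206057]
[(0.86, [0.5122, 0.015, -0.0003])]
the job is handed in; nothing more can be done
signed
```

I handed the job in at about 58 s. The 27 mm (large) leaf fits the near collar and the gauge lies flat and released with it seated there. On the way, though, the gripper twice hit something I could not see; the largest wrist reading was about 57 N, and if that was the gripper's body rather than the fingers it is over the 40 N limit.

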